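# Set the fly drying wheel back one notch

### The job

The fly drying wheel has been advanced one notch too far. With a fingertip, flip its pawl up by the yellow tab, push the wheel backward (counter-clockwise seen from above) by one notch by one of its posts, then tip the pawl down again so that it drops fully into that notch. Push gently: do not pinch or lift anything, do not let the wheel click forward, do not shift the stand, and leave the other things alone.

Things in the scene. Friction and masses are not known exactly. Their poses are not given: they have to be found in the camera images.
- stand: Loose steel stand of the drying wheel, about 2.6 kg, round foot 200 mm across. It can slide if pushed with more than about 7 N: push lightly. Origin on the table under the wheel's axle, z up; its -x axis points from the axle to the pawl's nose; the pawl lies along its y. Offsets (x, y) in the other entries are in this frame, in mm.
- hub (a point): Point on the upright axle at the top face of the wheel's white disc, 33 mm above the table. Disc radius 116; 12 red saw teeth round its rim (radius 94 to 116, tops 43 mm above the table). A brass hub 40 mm across rises 10 mm above the disc.
- wheel (a joint): Wheel angle, rad, growing counter-clockwise seen from above = BACKWARD. One notch = 0.524. At 0 a tooth's steep face meets the pawl's nose, which blocks backward turning; the first notch has play from about -0.17 to 0, the start is in it. The next notch back is 0.35 to 0.524. About 1 N on a post turns it; it stays where left. Turned forward, its teeth ride under the pawl.
- post (a point): Top centre of one of six upright brass posts on the disc, 85 mm above the table. Posts: 10 mm thick (cork top 13 mm), each with a fly, at radius 80; at wheel angle w they stand at angles w + 0.524 + 1.047 k (k = 0..5; this one k = 1) counter-clockwise from the stand's x axis. Turns with the wheel.
- pawl (a joint): Pawl angle, rad: 0 = down in a notch, 1.4 = flipped fully up. It is a right-angled crank of an arm and a tab. Once lifted past about 0.8 it falls over by its own weight and stays at 1.4, arm nearly upright, tab nearly level. Brought back below about 0.55 it drops by its own weight. Over a tooth, the nose rests on it at up to 0.13.
- pawl_hinge (a point): The pawl's hinge, at (-105, -75), 52 mm above the table, its axis along the stand's x, fixed to the stand. From it a steel arm, 16 mm wide and 8 mm thick, runs 79 mm towards +y when down. Raised, the arm is brought back by pushing its face on the tab's side level towards +y, 30 to 40 mm above the hinge.
- pawl_tab (a point): Centre of the round bar (radius 6 mm) at the end of the yellow thumb tab, 105 mm above the table with the pawl down. The tab, 16 mm wide and 7 mm thick, stands up 53 mm from the hinge, 95 degrees from the arm. Pushing its upper part level towards the stand's -y by about 50 mm (about 1 N) flips the pawl up. Moves with the pawl.
- pawl_nose (a point): Centre of the pawl's nose, a cross bar of radius 4 mm under the arm's free end; with the pawl down it is at (-105, 0), 39 mm above the table. Moves with the pawl.
- spool_red: Bystander: small white thread spool with red thread, 34 mm across, 38 mm tall. Origin at the centre of its underside.
- spool_green: Bystander: the same with green thread. Origin at the centre of its underside.
- varnish: Bystander: amber varnish jar with black cap, 42 mm across, 58 mm tall. Origin at the centre of its underside.
- bead_tin: Bystander: round aluminium tin, 60 mm across, 22 mm tall. Origin at the centre of its underside.
- hook_box: Bystander: clear divided hook box, 170 x 110 x 32 mm. Origin at the centre of its underside.
- fly_block: Bystander: wooden block, 50 x 170 x 45 mm, with five black pegs on top (85 mm tall in all). Origin at the centre of its underside.
- hair_cup: Bystander: brass cup, 48 mm across, 70 mm tall. Origin at the centre of its underside.

How it is judged:
On the way, in this order (a step that is already met when the one before it is completed fails the run):
1. the pawl is flipped up, the wheel still in its first notch (value of joint pawl above 1 rad and value of joint wheel below 0.2 rad), for 0.2 s.
2. the wheel is pushed back one notch (value of joint wheel between 0.3486 and 0.5436 rad), for 0.2 s.
At the end, for the whole second after the job is handed in: The pawl is down (below 0.06 rad) in the next notch back: wheel angle between 0.35 and 0.54 rad, at rest, the stand upright and still (all of step 2 and value of joint pawl below 0.06 rad and velocity of joint wheel between -0.05 and 0.05 rad/s and angle between stand's own z axis and vertical below 0.03 rad and linear speed of stand below 0.01 m/s); the robot touches nothing.
It fails at once if the wheel, its pawl or stand is pinched or pressed hard (contact force between the fingers and stand above 22 N).
It fails at once if the stand is shifted by more than 25 mm, or lifted by more than 8 mm or tipped (distance of stand from where it was at the start of the episode above 0.025 m or height (world z) of stand above 0.008 m or angle between stand's own z axis and vertical above 0.1 rad).
It fails at once if the wheel is turned forward nearly a notch (value of joint wheel below -0.45 rad).
It fails at once if one of the other loose things is moved by more than 20 mm or lifted (distance of any of spool_red, spool_green, varnish, bead_tin, hook_box, fly_block, hair_cup from where it was at the start of the episode above 0.02 m).
It also fails if it takes over 56 s, if anything falls off the work surface, if the arm or the gripper's body presses on something with over 40 N, if the wrist force passes 120 N, or if a joint passes its speed limit or range.

### The arm

A 7-joint arm with a two-finger parallel gripper is mounted at the origin on the work surface. World frame = base frame: x ahead of the robot, y to its left, z up, the work surface at z = 0. Lengths are in m, angles in rad, forces in N, time in s.
With the tool pointing down it reaches from about 0.425 to 1.025 m from the base axis. Payload 3.6 kg.
Tool frame: the origin (TCP) lies midway between the tips of the shut fingers; the grasp point (between the pads) lies 19 mm behind it; z points along the fingers, y is the line along which they close (so a half turn about z gives the same grasp; the last joint's range is limited). The gripper opens to 85 mm and grips with 20 to 120 N. Pads are 22 mm wide; open, the fingers measure 114 mm over their backs; the gripper's body (76 mm by 85 mm) begins 54 mm behind the grasp point. The pads swing forward as they close: fully open they stand 13 mm farther back than shut.
Start: joints at [1.19, 0.591, 0.048, 1.609, -0.033, 0.943, -0.034], TCP at [0.205, -0.695, 0.231] pointing down, gripper open.
Joint ranges: [-2.69, 2.69], [-0.47, 2.24], [-1.27, 1.36], [0.19, 2.51], [-1.53, 4.68], [0.08, 2.07], [-3.09, 3.09]. Speed limits (rad/s): [2.57, 2.57, 3.14, 3.14, 3.14, 3.14, 3.14].

### API

Orientations are given as [roll, pitch, yaw] about the fixed x, y, z axes, in that order (R = Rz(yaw) Ry(pitch) Rx(roll)).
In Python, from rig import env gives the robot as it stands.
- The arm moves only by the tool jog_arm, never from a script. Its argument "moves" is a list of rows, each a list of 7 numbers: the finger opening in mm, from 0 to 85.4, then the shift along the tool's x, y, z in mm, then the turn, a rotation vector about the tool's x, y, z in rad. A call has exactly 10 rows; each row shifts and turns the commanded pose from where the row before left it, along the tool's axes as they then stand; what a row does not reach is not made up. A row lasts 1/8 s, in which the tool goes at most 62.5 mm and 10.7 degrees, less where a joint would pass 70% of its speed; a pose out of reach is approached as far as the arm can. A call is refused whole if a number of a shift passes 62.5 or a number of a turn 0.188, either way. A call with a gripper value outside its range is refused whole. The fingers move at their own pace and stop on an object; "grip_force" is the grip in N (left out, the last holds). Time passes only in rows, so rows that do not move let the fingers close, or fill a call up. It gives the time, the measured TCP pose, the force, the opening and the grip force at its end, in the units of the state.
- env.state(): the state, without advancing time (a new reading comes with each control period).
- env.camera(name): name is "side" or "top"; returns (picture, depth): 480x640x3 uint8, blue, green, red; 480x640 float32, m along the optical axis (not along the pixel's ray), 0 where there is no reading.
- env.camera_model(name): a dict with "mtx" (3x3 intrinsics, pixels), "extrinsics" (4x4, takes a point from camera to world coordinates). Camera axes: x right, y up, looking along -z (the intrinsics and any distortion apply to the point x, -y, -z); pixel columns grow to the right and rows downward; lengths in m; the calibration is good to about 2 mm. A picture is of the moment at which its call begins. camera_model takes no time and is no camera call.
- env.close_job(): hands the job in; it is judged then, once.
Trained networks look in the newest picture that a camera, given by its name, has taken for a name from the list of things; names that differ only in an ending like _2 or _b are one class to them, and where a whole thing is asked for, a point or a joint stands for the part that bears it (a point fixed in the world has none). Each returns a list of dicts, best first, with "score" (0 to 1); they miss things now and then, are a little off and sometimes report something else, mostly with a low value. They report only what shows in the picture. A call takes as long as a camera call.
- env.search_frame(camera, label): "box" ([left, top, width, height] in pixels, round what is visible of it).
- env.outline_of(camera, label): "pixels" (480x640 bool, what is visible of it) and "box" ([left, top, width, height] in pixels, round what is visible of it).
- env.place_of(camera, label): "position" ([column, row] in pixels: a listed point, or the origin of a listed thing).
The state is a dict: "time": time; "qpos": joint angles; "joint_vel": joint speeds; "joint_efforts": joint torques, N m; "tool_pos": TCP position; "orientation": TCP orientation; "force": force on the tool from outside, world axes, zero at the start; "moment": the same for the moment, N m; "grip_width": opening from 0.0 (shut) to 1.0 (fully open); "finger_force": force on a finger pad.
Only numpy, scipy, OpenCV 4.12 (cv2) and the standard library are available. Lean on these libraries where they do the work, as an engineer would, in place of code of your own. Each camera call takes 0.05 s, during which the arm holds its last target. There are 200 camera calls.

## Working session

There is one attempt and no reset: what is moved stays moved. The work goes in short steps, Python scripts to look and compute and a tool call to move; the robot and the scene stay as the last step left them, time stands still between calls to the robot, and variables do not carry over. Pictures are saved under pics/ and viewed, at most 10 in all, crops included, and the job is handed in when it is done.

Besides the shell and the picture viewer there is one more tool, called after "Request:" as name([rows], argument=value, ...), one row to a line, values as JSON. jog_arm: Moves the arm, as the interface text tells. Its arguments: {"type":"object","properties":{"moves":{"type":"array","items":{"type":"array","items":{"type":"number"}}},"grip_force":{"type":"number"}},"required":["moves"]}

```bash
ls; mkdir -p pics; cat > h.py <<'E'
import numpy as np, cv2
from rig import env
def ray(cam,px):
    m=env.camera_model(cam);K=np.array(m["mtx"]);T=np.array(m["extrinsics"])
    d=np.linalg.inv(K)@[px[0],px[1],1.];d=np.array([d[0],-d[1],-d[2]])
    return T[:3,3],T[:3,:3]@d
def atz(cam,px,z):
    o,d=ray(cam,px);return o+d*(z-o[2])/d[2]
def proj(cam,p):
    m=env.camera_model(cam);K=np.array(m["mtx"]);T=np.array(m["extrinsics"])
    c=T[:3,:3].T@(np.array(p)-T[:3,3]);u=K@[c[0],-c[1],-c[2]];return u[:2]/u[2]
def tri(pa,pb):
    o1,d1=ray("side",pa);o2,d2=ray("top",pb)
    A=np.stack([d1,-d2],1);s=np.linalg.lstsq(A,o2-o1,rcond=None)[0]
    a=o1+d1*s[0];b=o2+d2*s[1];return (a+b)/2,np.linalg.norm(a-b)
E
cat > a.py <<'E'
from h import *
ims=[]
for c in("side","top"):
    im,d=env.camera(c);cv2.imwrite(f"pics/{c}0.png",im)
    print(c,np.array(env.camera_model(c)["extrinsics"]).round(3).tolist())
zs=dict(hub=.033,post=.085,pawl_hinge=.052,pawl_tab=.105,pawl_nose=.039,stand=0,spool_red=0,spool_green=0,varnish=0,bead_tin=0,hook_box=0,fly_block=0,hair_cup=0)
for n,z in zs.items():
    for c in("side","top"):
        for r in env.place_of(c,n)[:1 if n!="post" else 6]:
            print(n,c,np.round(r["position"]),round(r["score"],2),atz(c,r["position"],z).round(3))
print(env.state())
E
python3 a.py
```

```text
pics
side [[-0.856, 0.294, -0.426, 0.159], [-0.517, -0.499, 0.695, 0.797], [-0.009, 0.815, 0.58, 0.751], [0.0, 0.0, 0.0, 1.0]]
top [[-0.026, 0.98, -0.195, 0.427], [-1.0, -0.029, -0.01, -0.002], [-0.016, 0.195, 0.981, 1.209], [0.0, 0.0, 0.0, 1.0]]
hub side [334. 249.] 0.89 [ 0.619 -0.045  0.033]
hub top [347. 252.] 0.86 [ 0.616 -0.046  0.033]
post side [303. 239.] 0.66 [0.671 0.021 0.085]
post top [317. 230.] 0.92 [0.666 0.031 0.085]
pawl_hinge side [376. 266.] 0.88 [ 0.485 -0.013  0.052]
pawl_hinge top [344. 299.] 0.56 [ 0.492 -0.033  0.052]
pawl_tab side [382. 240.] 0.9 [ 0.49  -0.049  0.105]
pawl_tab top [346. 299.] 0.83 [ 0.488 -0.037  0.105]
pawl_nose side [350. 272.] 0.59 [0.535 0.025 0.039]
pawl_nose top [320. 283.] 0.53 [0.537 0.025 0.039]
stand side [333. 256.] 0.62 [ 0.625 -0.052  0.   ]
stand top [346. 252.] 0.66 [ 0.621 -0.046  0.   ]
spool_red side [384. 245.] 0.58 [ 0.531 -0.168  0.   ]
spool_green side [277. 232.] 0.71 [ 0.822 -0.071  0.   ]
spool_green top [354. 181.] 0.46 [ 0.822 -0.075  0.   ]
varnish side [261. 276.] 0.85 [0.743 0.112 0.   ]
varnish top [293. 213.] 
[... 395 characters left out ...]
time': 1.4, 'qpos': array([ 1.1904814 ,  0.59117897,  0.04839704,  1.60848564, -0.03332124,
        0.94270841, -0.03370287]), 'joint_vel': array([-0.00044824,  0.00063017, -0.0013031 ,  0.00066651,  0.00082826,
        0.00155658, -0.00141075]), 'joint_efforts': array([ 1.49974117e-04, -5.48641205e+01,  1.54633965e+00, -1.98532283e+01,
        9.39410442e-03,  1.59605002e-03, -1.41380292e-05]), 'tool_pos': array([ 0.20511498, -0.69539008,  0.23132295]), 'orientation': array([3.14156669e+00, 4.74196343e-06, 2.86835449e-01]), 'force': array([ 0.40601816, -0.22182204,  0.22340976]), 'moment': array([-0.06414328, -0.02544505,  0.02262434]), 'finger_force': 0.0, 'grip_width': 1.0014434801638292}
```

```bash
python3 - <<'E'
import cv2,numpy as np
a=cv2.imread("pics/side0.png")[160:340,200:440];b=cv2.imread("pics/top0.png")[150:350,260:460]
a=cv2.resize(a,(480,360),interpolation=3);b=cv2.resize(b,(400,400),interpolation=3)
a=cv2.resize(cv2.imread("pics/side0.png")[190:315,240:440],None,fx=4,fy=4,interpolation=2)
b=cv2.resize(cv2.imread("pics/top0.png")[165:315,270:430],None,fx=4,fy=4,interpolation=2)
cv2.imwrite("pics/s1.png",a);cv2.imwrite("pics/t1.png",b[:600])
E
```

```text
(no output)
```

View pics/s1.png

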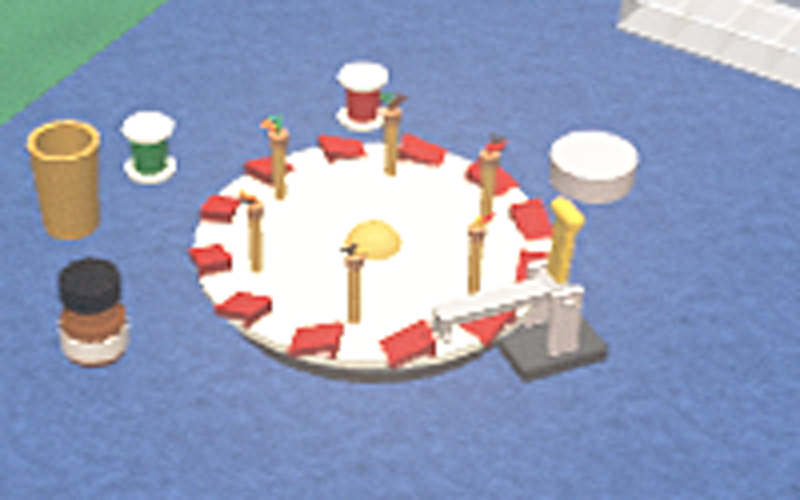

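View pics/t1.png

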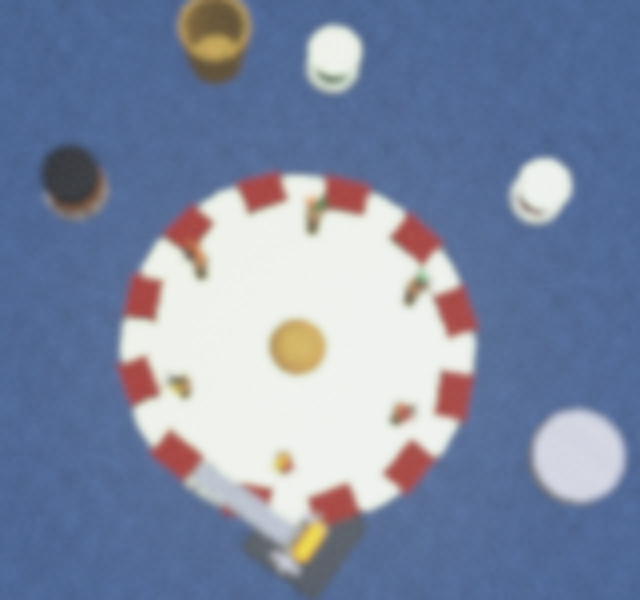

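Both views agree: the pawl is lower right in the side crop (tab bar at full pixel 382,241) and bottom centre in the top crop (tab at 347,300). The six posts are clear of the bystanders. I'll fit the stand pose next.

```bash
cat >> h.py <<'E'
from scipy.optimize import least_squares
def fit(obs,x0,posts=None):
    # obs: (cam,px,local xyz) ; posts: (cam,px,k)
    def pt(x,l):
        c,s=np.cos(x[2]),np.sin(x[2]);return [x[0]+c*l[0]-s*l[1],x[1]+s*l[0]+c*l[1],l[2]]
    def f(x):
        r=[proj(c,pt(x,l))-np.array(p) for c,p,l in obs]
        for c,p,k in posts or []:
            a=x[3]+np.pi/6+k*np.pi/3
            r.append(proj(c,pt(x,[.08*np.cos(a),.08*np.sin(a),.085]))-np.array(p))
        return np.ravel(r)
    s=least_squares(f,x0,loss="soft_l1");return s.x,np.abs(f(s.x).reshape(-1,2)).round(1)
def W(x,l): 
    c,s=np.cos(x[2]),np.sin(x[2]);return np.array([x[0]+c*l[0]/1e3-s*l[1]/1e3,x[1]+s*l[0]/1e3+c*l[1]/1e3,l[2]/1e3])
E
python3 - <<'E'
from h import *
obs=[("side",(334,249),(0,0,.033)),("top",(347,252),(0,0,.033)),("side",(376,266),(-.105,-.075,.052)),("top",(344,299),(-.105,-.075,.052)),
("side",(382,240),(-.105,-.0796,.105)),("top",(346,299),(-.105,-.0796,.105)),("side",(350,272),(-.105,0,.039)),("top",(320,283),(-.105,0,.039))]
x0=[.617,-.046,-.72,-.1]
tt=[(316,222),(412,290),(402,413),(284,462),(180,385),(200,265)]
ts=[(280,133),(394,112),(490,153),(478,230),(355,260),(254,208)]
P=[]
for c,l,o in(("top",tt,(270,165)),("side",ts,(240,190))):
    for p in l:
        p=np.array(p)/4+o; w=atz(c,p,.085); a=np.arctan2(w[1]-x0[1],w[0]-x0[0])-x0[2]-np.pi/6+.1
        k=int(round(a/(np.pi/3)))%6; P.append((c,p,k)); print(c,k,round(np.hypot(w[1]-x0[1],w[0]-x0[0]),3))
x,r=fit(obs,x0,P);print(x.round(4),r.tolist())
for n,l in dict(preflip=(-110,-50,80),postpre=(-38,-76,62),pend=(14.5,-76,62),arm=(-112,-95,86)).items(): print(n,W(x,l).round(4))
E
```

```text
top 0 0.072
top 5 0.07
top 4 0.076
top 3 0.083
top 2 0.088
top 1 0.083
side 0 0.078
side 5 0.067
side 4 0.072
side 3 0.086
side 2 0.096
side 1 0.09
[ 0.6168 -0.0382 -0.6681 -0.0159] [[0.2, 1.2], [3.0, 0.1], [2.6, 4.6], [0.5, 1.9], [0.1, 3.5], [0.4, 1.9], [0.4, 0.6], [0.0, 0.7], [0.6, 2.6], [0.7, 0.9], [0.5, 0.4], [0.5, 0.5], [0.1, 0.7], [0.5, 1.6], [0.2, 0.6], [0.0, 1.1], [0.4, 0.6], [0.2, 1.7], [0.4, 2.3], [0.6, 1.8]]
preflip [ 0.4994 -0.0094  0.08  ]
postpre [ 0.5398 -0.0744  0.062 ]
pend [ 0.5811 -0.1069  0.062 ]
arm [ 0.47   -0.0434  0.086 ]
```

```bash
cat > b.py <<'E'
from h import *
obs=[("side",(333.5,249.3),(0,0,.033)),("top",(344.4,252.1),(0,0,.033)),
("side",(381.8,241.5),(-.105,-.0796,.105)),("top",(346.8,299.6),(-.105,-.0796,.105)),("side",(350,271.5),(-.105,0,.039)),("top",(320.3,284),(-.105,0,.039))]
tt=[(316,222),(412,290),(402,413),(284,462),(180,385),(200,265)]
ts=[(280,133),(394,112),(490,153),(478,230),(355,260),(254,208)]
K=[0,5,4,3,2,1]
P=[("top",np.array(p)/4+(270,165),k) for p,k in zip(tt,K)]+[("side",np.array(p)/4+(240,190),k) for p,k in zip(ts,K)]
x,r=fit(obs,[.617,-.04,-.7,-.1],P);print(x.round(4),r.tolist())
x2,r=fit(obs,[.617,-.04,-.7,-.1]);print(x2.round(4),r.tolist())
for n,l in dict(preflip=(-110,-50,80),postpre=(-38,-76,62),pend=(14.5,-76,62),arm=(-112,-95,86)).items(): print(n,W(x,l).round(4))
E
python3 b.py
```

```text
[ 0.6165 -0.0378 -0.649  -0.0345] [[0.3, 1.0], [0.6, 0.1], [0.6, 1.6], [0.4, 1.4], [1.2, 1.1], [0.2, 0.2], [0.7, 2.4], [0.5, 0.7], [0.6, 0.3], [0.7, 0.4], [0.0, 0.6], [0.7, 1.5], [0.2, 0.5], [0.0, 1.0], [0.5, 0.5], [0.3, 1.6], [0.4, 2.2], [0.6, 1.6]]
[ 0.6187 -0.0395 -0.6528 -0.1   ] [[0.1, 0.4], [0.0, 1.0], [0.0, 1.1], [0.1, 0.4], [0.5, 0.4], [0.7, 0.7]]
preflip [ 0.4986 -0.0111  0.08  ]
postpre [ 0.5403 -0.0754  0.062 ]
pend [ 0.5821 -0.1071  0.062 ]
arm [ 0.4698 -0.0458  0.086 ]
```

Request:
jog_arm([
  [0,32,-38.5,4,0,0,0],
  [0,32,-38.5,4,0,0,0],
  [0,32,-38.5,4,0,0,0],
  [0,32,-38.5,4,0,0,0],
  [0,32,-38.5,4,0,0,0],
  [0,32,-38.5,4,0,0,0],
  [0,32,-38.5,4,0,0,0],
  [0,32,-38.5,4,0,0,0],
  [0,32,-38.5,4,0,0,0],
  [0,32,-38.5,4,0,0,0],
])

```text
time: 2.65
tool_pos: [0.404, -0.2343, 0.1916]
orientation: [3.141, -0.001, 0.287]
force: [1.0, -0.2, 0.2]
grip_width: 0.004
finger_force: 0.0
```

Request:
jog_arm([
  [0,31.1,-37.5,0,0,0,0],
  [0,31.1,-37.5,0,0,0,0],
  [0,31.1,-37.5,0,0,0,0],
  [0,31.1,-37.5,0,0,0,0],
  [0,31.1,-37.5,0,0,0,0],
  [0,0,0,8,0,0,-0.127],
  [0,0,0,8,0,0,-0.127],
  [0,0,0,8,0,0,-0.127],
  [0,0,0,8,0,0,-0.127],
  [0,0,0,8,0,0,-0.127],
])

```text
time: 3.9
tool_pos: [0.4996, -0.0118, 0.1513]
orientation: [3.141, -0.0, 0.926]
force: [-0.3, -0.3, -0.4]
grip_width: 0.0
finger_force: 0.0
```

```bash
cat > snap.py <<'E'
import sys
from h import *
s=env.state();print(s["time"],s["tool_pos"].round(4),s["orientation"].round(3),s["force"].round(2))
n=sys.argv[1]
a=env.camera("side")[0];b=env.camera("top")[0]
cv2.imwrite(f"pics/side{n}.png",a);cv2.imwrite(f"pics/top{n}.png",b)
A=cv2.resize(a[180:320,270:430],None,fx=2.5,fy=3*2.5/3,interpolation=2)
B=cv2.resize(b[180:320,270:430],None,fx=2.5,fy=2.5,interpolation=2)
cv2.imwrite(f"pics/v{n}.png",np.hstack([A,B]))
E
python3 snap.py 2
```

```text
3.9 [ 0.4996 -0.0118  0.1513] [ 3.141 -0.     0.926] [-0.33 -0.32 -0.39]
```

View pics/v2.png

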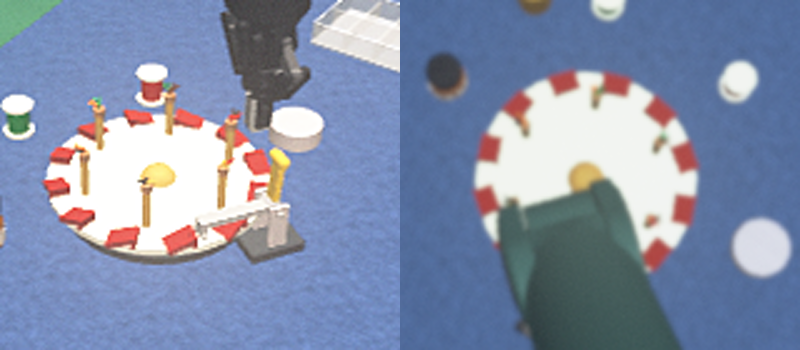

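Request:
jog_arm([
  [0,0,0,18,0,0,0],
  [0,0,0,18,0,0,0],
  [0,0,0,18,0,0,0],
  [0,0,0,17,0,0,0],
  [0,0,0,0,0,0,0],
  [0,-4,0,0,0,0,0],
  [0,-4,0,0,0,0,0],
  [0,-4,0,0,0,0,0],
  [0,-4,0,0,0,0,0],
  [0,-4,0,0,0,0,0],
])

```text
time: 5.25
tool_pos: [0.4872, -0.0279, 0.0805]
orientation: [3.141, -0.0, 0.922]
force: [0.5, 0.4, -0.1]
grip_width: -0.002
finger_force: 0.2
```

```bash
python3 snap.py 3
```

```text
5.25 [ 0.4872 -0.0279  0.0805] [ 3.141 -0.     0.922] [ 0.46  0.45 -0.11]
```

View pics/v3.png

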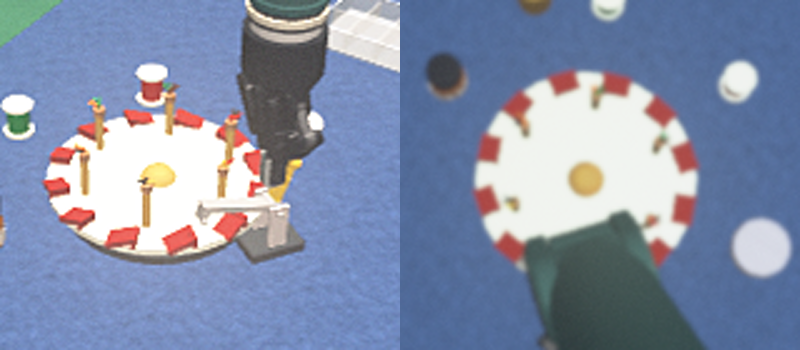

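Request:
jog_arm([
  [0,-4.5,0,0,0,0,0],
  [0,-4.5,0,0,0,0,0],
  [0,-4.5,0,0,0,0,0],
  [0,-4.5,0,0,0,0,0],
  [0,-4.5,0,0,0,0,0],
  [0,-4.5,0,0,0,0,0],
  [0,-4.5,0,0,0,0,0],
  [0,-4.5,0,0,0,0,0],
  [0,-4,0,0,0,0,0],
  [0,0,0,0,0,0,0],
])

```text
time: 6.6
tool_pos: [0.4626, -0.0599, 0.0803]
orientation: [-3.141, 0.0, 0.921]
force: [0.2, 0.7, 0.1]
grip_width: -0.002
finger_force: 0.0
```

```bash
python3 snap.py 4
```

```text
6.6 [ 0.4626 -0.0599  0.0803] [-3.141  0.     0.921] [0.22 0.7  0.1 ]
```

View pics/v4.png

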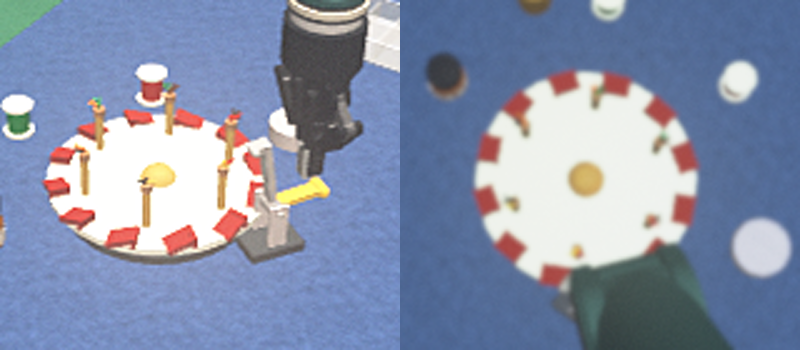

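Request:
jog_arm([
  [0,0,0,-28,0,0,0],
  [0,0,0,-28,0,0,0],
  [0,0,0,-28,0,0,0],
  [0,17,36,0,0,0,0],
  [0,17,36,0,0,0,0],
  [0,0,0,0,0,0,0],
  [0,0,0,26,0,0,0],
  [0,0,0,26,0,0,0],
  [0,0,0,26,0,0,0],
  [0,0,0,24,0,0,0],
])

```text
time: 7.95
tool_pos: [0.5395, -0.0755, 0.0613]
orientation: [-3.14, 0.001, 0.922]
force: [-0.8, -0.2, -0.1]
grip_width: -0.001
finger_force: 0.0
```

```bash
python3 snap.py 5
```

```text
7.95 [ 0.5395 -0.0755  0.0613] [-3.14e+00  1.00e-03  9.22e-01] [-0.83 -0.22 -0.11]
```

View pics/v5.png

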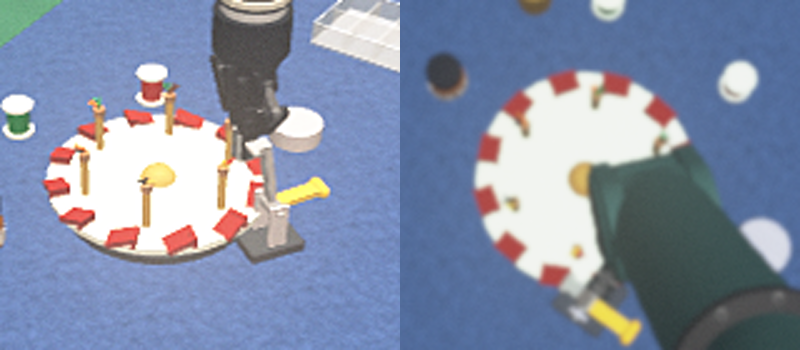

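Request:
jog_arm([
  [0,0,5,0,0,0,0],
  [0,0,5,0,0,0,0],
  [0,0,5,0,0,0,0],
  [0,0,5,0,0,0,0],
  [0,0,5,0,0,0,0],
  [0,0,5,0,0,0,0],
  [0,0,5,0,0,0,0],
  [0,0,5,0,0,0,0],
  [0,0,5,0,0,0,0],
  [0,0,0,0,0,0,0],
])

```text
time: 9.3
tool_pos: [0.5773, -0.1039, 0.0623]
orientation: [3.141, -0.0, 0.921]
force: [-0.5, 0.4, 0.9]
grip_width: -0.001
finger_force: 0.0
```

```bash
python3 snap.py 6; python3 - <<'E'
import cv2
b=cv2.imread("pics/top6.png")[180:310,270:400];a=cv2.imread("pics/side6.png")[190:315,270:400]
import numpy as np
B=cv2.resize(b,(400,400),interpolation=2);A=cv2.resize(a,(400,400*125//130),interpolation=2);A=np.vstack([A,np.zeros((400-A.shape[0],400,3),np.uint8)])
cv2.imwrite("pics/v6b.png",np.hstack([A,B]))
E
```

```text
9.3 [ 0.5773 -0.1039  0.0623] [ 3.141 -0.     0.921] [-0.46  0.36  0.91]
```

View pics/v6b.png

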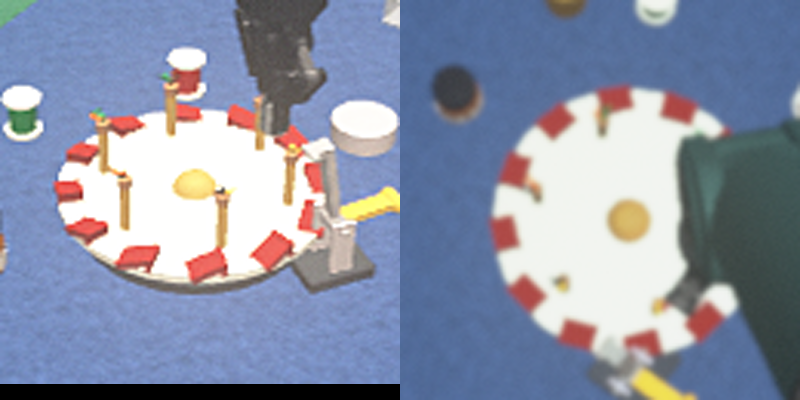

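```bash
cat > c.py <<'E'
from h import *
x=[.617,-.039,-.65]
def ws(l,c,o,s):
    out=[]
    for p in l:
        w=atz(c,np.array(p)/s+o,.085);a=np.arctan2(w[1]-x[1],w[0]-x[0])-x[2]-np.pi/6
        out.append(round((a-.2+np.pi/6)%(np.pi/3)-np.pi/6+.2,2))
    print(c,out,np.mean(out).round(3))
ws([(104,124),(171,87),(260,100),(292,152),(222,193),(125,178)],"side",(270,190),3.077)
ws([(203,110),(135,185),(162,285),(258,305)],"top",(270,180),3.077)
tt=[(316,222),(412,290),(402,413),(284,462),(180,385),(200,265)]
ts=[(280,133),(394,112),(490,153),(478,230),(355,260),(254,208)]
ws(ts,"side",(240,190),4);ws(tt,"top",(270,165),4)
E
python3 c.py
```

```text
side [np.float64(0.47), np.float64(0.43), np.float64(0.36), np.float64(0.34), np.float64(0.35), np.float64(0.41)] 0.393
top [np.float64(0.35), np.float64(0.35), np.float64(0.41), np.float64(0.37)] 0.37
side [np.float64(0.01), np.float64(-0.04), np.float64(-0.07), np.float64(-0.11), np.float64(-0.03), np.float64(0.05)] -0.032
top [np.float64(-0.05), np.float64(-0.05), np.float64(-0.04), np.float64(-0.02), np.float64(-0.02), np.float64(0.01)] -0.028
```

Request:
jog_arm([
  [0,0,2,0,0,0,0],
  [0,0,2,0,0,0,0],
  [0,0,2,0,0,0,0],
  [0,0,0,0,0,0,0],
  [0,0,0,0,0,0,0],
  [0,0,-10,0,0,0,0],
  [0,0,-10,0,0,0,0],
  [0,0,0,-30,0,0,0],
  [0,0,0,-35,0,0,0],
  [0,0,0,-35,0,0,0],
])

```text
time: 10.65
tool_pos: [0.5645, -0.0941, 0.1631]
orientation: [-3.141, 0.001, 0.922]
force: [1.1, -0.2, 0.0]
grip_width: -0.002
finger_force: 0.0
```

Request:
jog_arm([
  [0,-11,-51.5,0,0,0,0],
  [0,-11,-51.5,0,0,0,0],
  [0,0,0,0,0,0,0],
  [0,0,0,0,0,0,0],
  [0,0,0,19,0,0,0],
  [0,0,0,19,0,0,0],
  [0,0,0,19,0,0,0],
  [0,0,0,19,0,0,0],
  [0,0,0,0,0,0,0],
  [0,0,0,0,0,0,0],
])

```text
time: 11.9
tool_pos: [0.4713, -0.0502, 0.0866]
orientation: [3.141, -0.001, 0.921]
force: [0.9, -0.8, -0.1]
grip_width: -0.002
finger_force: 0.0
```

```bash
python3 snap.py 7; python3 - <<'E'
import cv2
b=cv2.imread("pics/top7.png")[180:310,270:400];a=cv2.imread("pics/side7.png")[190:315,270:400]
import numpy as np
B=cv2.resize(b,(400,400),interpolation=2);A=cv2.resize(a,(400,400*125//130),interpolation=2);A=np.vstack([A,np.zeros((400-A.shape[0],400,3),np.uint8)])
cv2.imwrite("pics/v7b.png",np.hstack([A,B]))
E
```

```text
11.9 [ 0.4713 -0.0502  0.0866] [ 3.141e+00 -1.000e-03  9.210e-01] [ 0.92 -0.78 -0.1 ]
```

View pics/v7b.png

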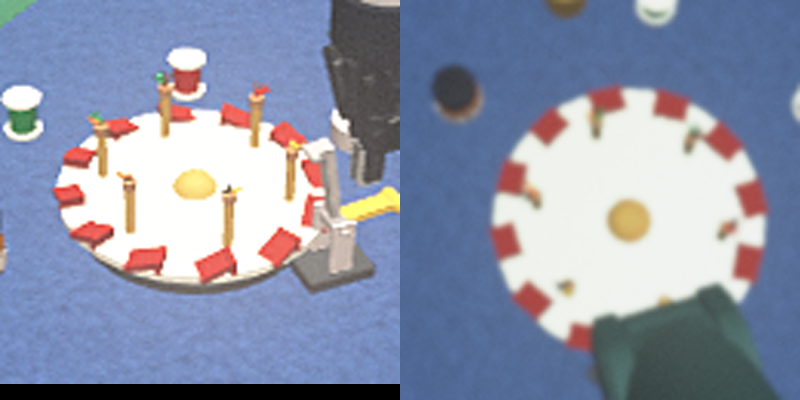

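```bash
sed -i '/^tt=/,$d' c.py; cat >> c.py <<'E'
print("now")
ws([(101,127),(165,88),(257,98),(292,152),(230,195),(128,182)],"side",(270,190),3.077)
ws([(197,112),(291,133),(326,230),(264,303),(167,287),(133,187)],"top",(270,180),3.077)
E
python3 c.py | tail -2
```

```text
side [np.float64(0.53), np.float64(0.5), np.float64(0.42), np.float64(0.34), np.float64(0.41), np.float64(0.48)] 0.447
top [np.float64(0.41), np.float64(0.48), np.float64(0.42), np.float64(0.44), np.float64(0.46), np.float64(0.38)] 0.432
```

Request:
jog_arm([
  [0,5,0,0,0,0,0],
  [0,5,0,0,0,0,0],
  [0,5,0,0,0,0,0],
  [0,5,0,0,0,0,0],
  [0,5,0,0,0,0,0],
  [0,5,0,0,0,0,0],
  [0,5,0,0,0,0,0],
  [0,5,0,0,0,0,0],
  [0,5,0,0,0,0,0],
  [0,5,0,0,0,0,0],
])

```text
time: 13.25
tool_pos: [0.5007, -0.0098, 0.0863]
orientation: [3.142, -0.0, 0.922]
force: [-0.1, 0.4, 0.0]
grip_width: 0.001
finger_force: 0.0
```

Request:
jog_arm([
  [0,4,0,0,0,0,0],
  [0,4,0,0,0,0,0],
  [0,4,0,0,0,0,0],
  [0,2,0,0,0,0,0],
  [0,0,0,0,0,0,0],
  [0,0,0,0,0,0,0],
  [0,0,0,0,0,0,0],
  [0,0,0,0,0,0,0],
  [0,0,0,0,0,0,0],
  [0,0,0,0,0,0,0],
])

```text
time: 14.5
tool_pos: [0.5089, 0.001, 0.0863]
orientation: [3.142, -0.0, 0.922]
force: [-0.3, -1.0, -0.2]
grip_width: 0.001
finger_force: 0.0
```

```bash
python3 snap.py 8; python3 - <<'E'
import cv2
b=cv2.imread("pics/top8.png")[180:310,270:400];a=cv2.imread("pics/side8.png")[190:315,270:400]
import numpy as np
B=cv2.resize(b,(400,400),interpolation=2);A=cv2.resize(a,(400,400*125//130),interpolation=2);A=np.vstack([A,np.zeros((400-A.shape[0],400,3),np.uint8)])
cv2.imwrite("pics/v8b.png",np.hstack([A,B]))
E
```

```text
14.5 [0.5089 0.001  0.0863] [ 3.142 -0.     0.922] [-0.27 -1.03 -0.15]
```

View pics/v8b.png

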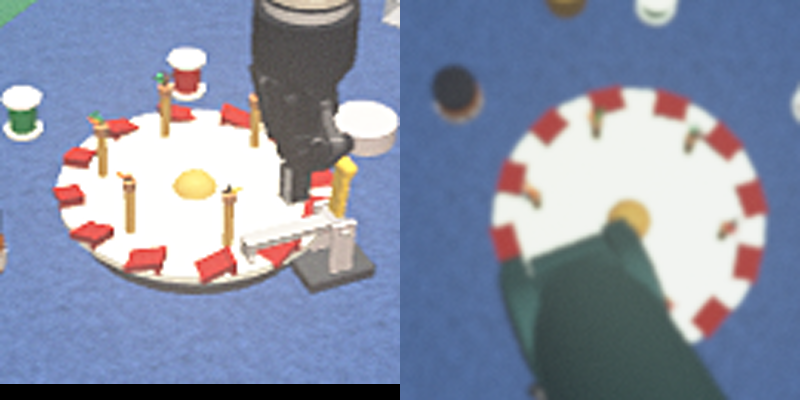

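Request:
jog_arm([
  [0,0,0,-15,0,0,0],
  [0,0,0,-30,0,0,0],
  [0,0,0,-40,0,0,0],
  [0,0,0,-40,0,0,0],
  [0,-30,-30,-10,0,0,0],
  [0,-40,-40,0,0,0,0],
  [0,-40,-40,0,0,0,0],
  [0,0,0,0,0,0,0],
  [0,0,0,0,0,0,0],
  [0,0,0,0,0,0,0],
])

```text
time: 15.85
tool_pos: [0.3568, -0.0198, 0.222]
orientation: [3.14, -0.002, 0.922]
force: [0.8, -1.2, 0.4]
grip_width: 0.001
finger_force: 0.0
```

```bash
python3 snap.py 9; python3 - <<'E'
import cv2,numpy as np
f=lambda n:cv2.resize(cv2.imread(f"pics/side{n}.png")[220:300,320:400],(400,400),interpolation=2)
cv2.imwrite("pics/v9b.png",np.hstack([f(0),f(9)]))
E
```

```text
15.85 [ 0.3568 -0.0198  0.222 ] [ 3.14e+00 -2.00e-03  9.22e-01] [ 0.84 -1.19  0.35]
```

View pics/v9b.png

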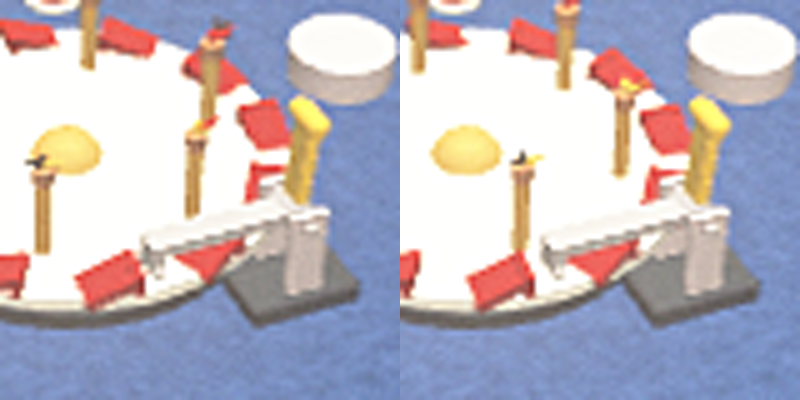

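The pawl sits exactly as it did before the flip (left is before, right is after). The nose is in the next gap, the stand hasn't moved, and the wheel is at about 0.44 rad.

```bash
python3 -c "
from rig import env
print(env.close_job())"
```

```text
the job is handed in; nothing more can be done
None
```

I flipped the pawl up, pushed the wheel back one notch to about 0.44 rad by camera estimate, and tipped the pawl fully down into that notch. In the last pictures the stand had not moved, and I handed the job in; no verdict came back.

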